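Level the worktop riser shelf with a spirit level and its screw foot

ROBOT

A 7-joint arm with a two-finger parallel gripper is mounted at the origin on a cart in front of the work surface, level with it; the furniture and walls round the work are solid. World frame = base frame: x ahead of the robot, y to its left, z up, the work surface at z = 0. Lengths are in m, angles in rad, forces in N, time in s.
With the tool pointing down it reaches from about 0.4 to 0.875 m from the base axis. Payload 19.3 kg.
Tool frame: the origin (TCP) lies midway between the tips of the shut fingers; the grasp point (between the pads) lies 19 mm behind it (bot.pinch_z is the distance from the TCP to the grasp point, in m); z points along the fingers, y is the line along which they close (so a half turn about z gives the same grasp; the last joint's range is limited). The gripper opens to 85 mm and grips with 20 to 120 N. Pads are 22 mm wide; open, the fingers measure 114 mm over their backs; the gripper's body (76 mm by 85 mm) begins 54 mm behind the grasp point. The pads swing forward as they close: fully open they stand 13 mm farther back than shut.
Start: joints at [1.195, 0.521, -0.036, 1.599, 0.021, 1.021, -0.113], TCP at [0.188, -0.596, 0.231] pointing down, gripper open.
Joint ranges: [-2.91, 2.91], [-0.3, 2.13], [-1.5, 1.42], [0.17, 2.43], [-1.26, 4.41], [0.16, 1.93], [-2.52, 2.52]. Speed limits (rad/s): [1.89, 1.89, 2.39, 2.39, 3.01, 3.01, 3.01].

INTERFACE

Orientations are given as [roll, pitch, yaw] about the fixed x, y, z axes, in that order (R = Rz(yaw) Ry(pitch) Rx(roll)).
In Python, from workcell import observe, viewer, bot gives the robot as it stands. The module is installed in compiled form; this text tells all that it offers.
- The arm moves only by the tool play_rows, never from a script. Its argument "motion" is a list of rows, each a list of 7 numbers: the shift along the tool's x, y, z in cm, then the turn, a rotation vector about the tool's x, y, z in rad, then the opening, from -1 (shut) to 1 (fully open), so that 0 is half open. A call has exactly 5 rows; each row is the pose to reach, as a shift and turn from the pose commanded when the call began, along the tool's axes at that moment; what a row does not reach only later rows make up. A row lasts 1/10 s, in which the tool goes at most 50 mm and 8.59 degrees, less where a joint would pass 70% of its speed; a pose out of reach is approached as far as the arm can. A call with a gripper value outside its range is refused whole. The fingers move at their own pace and stop on an object; "squeeze" is the grip in N (left out, the last holds). Time passes only in rows, so rows that repeat a pose let the fingers close, or fill a call up. It gives the time, the measured TCP pose, the force, the opening and the grip force at its end, in the units of the state.
- observe(): the state, without advancing time (a new reading comes with each control period).
- viewer.grab_frame(name): name is "scene" or "top"; returns (picture, depth): 420x560x3 uint8, red, green, blue; 420x560 float32, m along the optical axis (not along the pixel's ray), 0 where there is no reading.
- viewer.camera_info(name): a dict with "fx", "fy", "cx", "cy" (pixels), "R" (3x3) and "t" (3): a world point X has camera coordinates R X + t. Camera axes: x right, y down, z forward; pixel columns grow to the right and rows downward; lengths in m; the calibration is good to about 2 mm. A picture is of the moment at which its call begins. camera_info takes no time and is no camera call.
- bot.job_done(): hands the job in; it is judged then, once.
The state is a dict: "clock": time; "qpos": joint angles; "qd": joint speeds; "joint_efforts": joint torques, N m; "position": TCP position; "tool_rot": TCP orientation; "force": force on the tool from outside, world axes, zero at the start; "moment": the same for the moment, N m; "grip_width": finger opening in m; "finger_force": force on a finger pad.
Only numpy, scipy, OpenCV 4.12 (cv2) and the standard library are available. Lean on these libraries where they do the work, as an engineer would, in place of code of your own. Each camera call takes 0.05 s, during which the arm holds its last target. There are 200 camera calls.

TASK

Lay the yellow spirit level flat and lengthwise on the wooden riser shelf, vial up, and let go of it. Then take the black foot knob on the shelf, push it down so that the hovering foot stands firmly on its pad, and turn it clockwise until the whole bubble lies between the two black lines. Finish like that, still holding the knob and pressing it down steadily (about a kilogram's push), with the bubble centred; do not knock over or shift the two spice jars and the tin nearby.

Things in the scene. Friction and masses are not known exactly. Their poses are not given: they have to be found in the camera images.
- level_center (a point): Centre of the loose spirit level: yellow bar, black end caps, 164 mm long (own y axis), 24 mm wide at mid-length (26 at the caps), 32 mm high at mid-length (38 at the shoulders), about 0.19 kg, standing on its narrow underside. This point is mid-length, 17 mm above the underside; own z up. A green vial 60 mm long lies in the middle of the top. Grip it across its width.
- spirit_level: The same spirit level; origin at the centre of its underside, y along its length, z up.
- bubble (a joint): Place of the pale bubble (14 mm long) in the green vial, m along the level's own y axis; 0 is centred, stops at +-0.017. It runs to the higher end, 0.8 mm per mrad of slope, and takes 1 to 2 s to settle. It is wholly between the black lines when within +-0.004.
- shelf_top (a point): Centre of the top of the riser shelf: light wooden board 320 mm long (own y), 130 mm deep (own x), 16 mm thick, top 76 mm above the worktop when level. It is hinged on legs at its +y end, 130 mm from this point; springs there hold the -y end up (0.03 rad, 8 mm too high) until it is pressed down. Room for the level is between the +y end and the knob.
- knob_grip (a point): Grip point of the foot knob, on its axis: round black knurled knob, 40 mm across, grip 28 mm high (22 to 50 mm above the board), 125 mm from the board's centre towards its -y end. Sprung: sinks up to 9 mm into the board, 2 N per mm. About 3 N brings the shelf end down, the rest loads the foot. Held 14 mm (12 to 16) below its start height, it loads the foot of the levelled shelf with 7 N (4 to 11).
- level_knob (a joint): Turn of the knob in rad, growing clockwise seen from above (range -0.2 to 2.6). Clockwise screws the foot 4 mm per rad downward, raising the knob end of the pressed shelf 0.0157 rad per rad: the bubble moves about 12 mm per rad towards the knob end. Starts at 0.1 to 0.45; needs 0.5 to 1.5 rad more. Friction keeps it; turning takes about 0.2 N m.
- level_foot: The screw foot under the knob: a black rubber disc 36 mm across on a steel stem; origin at the centre of its underside. Hovers above its pad until the knob is pressed.
- foot_pad: Round black rubber pad on the worktop under the foot, 52 mm across, 4 to 6 mm thick; origin at the centre of its top.
- jar_gold_center (a point): Centre of a loose spice jar with a gold cap, 45 mm across, 100 mm high; leave alone.
- jar_white_center (a point): Centre of a loose spice jar with a white cap, 47 mm across, 98 mm high; leave alone.
- tin_red_center (a point): Centre of a loose red and blue tin, 57 mm across, 72 mm high; leave alone.
- knob_cap: The same knob; origin on its axis at the board's top, z up along the axis; turns and sinks with the knob.
Mind the look-alikes: they are no part of the job. Of the things like the spirit_level, leave any that is purple; of the rest the larger one is meant.

How it is judged:
By the outcome, as a careful person would: the job done as asked, in the order asked, and still so for the second after the job is handed in, while the arm keeps its last pose, push and grip.
It also fails if it takes over 61 s, if anything falls off the work surface, if the arm or the gripper's body presses on something with over 40 N, if the wrist force passes 120 N, or if a joint passes its speed limit or range.

## Working session

There is one attempt and no reset: what is moved stays moved. The work goes in short steps, Python scripts to look and compute and a tool call to move; the robot and the scene stay as the last step left them, time stands still between calls to the robot, and variables do not carry over. Pictures are saved under pics/ and viewed, at most 10 in all, crops included, and the job is handed in when it is done.

Besides the shell and the picture viewer there is one more tool, called as name(argument=value, ...), one argument or row to a line, values as JSON. play_rows: Moves the arm, as the interface text tells. Its arguments: {"type":"object","properties":{"motion":{"type":"array"},"squeeze":{"type":"number"}},"required":["motion"]}

```bash
mkdir -p pics; cat > h.py <<'E'
import numpy as np, cv2
from workcell import observe, viewer, bot
def grab(n,f):
    p,d=viewer.grab_frame(n); cv2.imwrite('pics/'+f+'.png',p[:,:,::-1]); np.save(f'pics/{f}.npy',d); return p,d
def w(n,d,u,v,r=1):
    c=viewer.camera_info(n); a=d[v-r:v+r+1,u-r:u+r+1]; z=np.median(a[a>0])
    X=np.array([(u-c['cx'])/c['fx']*z,(v-c['cy'])/c['fy']*z,z]); return np.array(c['R']).T@(X-np.array(c['t']))
def atz(n,u,v,z):
    c=viewer.camera_info(n); R=np.array(c['R']); o=-R.T@np.array(c['t']); r=R.T@np.array([(u-c['cx'])/c['fx'],(v-c['cy'])/c['fy'],1]); return o+r*(z-o[2])/r[2]
E
python3 - <<'E'
from h import *
for n in('top','scene'): grab(n,n+'0'); c=viewer.camera_info(n); print(n,-np.array(c['R']).T@np.array(c['t']),c['R'],c['fx'])
o=observe(); print(o, bot.pinch_z)
E
```

```text
top [0.34191553 0.04069561 1.28000319] [[ 0.02836319 -0.99957216 -0.00714353]
 [-0.98517198 -0.02674343 -0.16947258]
 [ 0.16920903  0.01184439 -0.98550901]] 383.1809823947163
scene [-0.340982    0.51924834  1.06704876] [[-0.46768555 -0.88380284  0.01275785]
 [-0.62360302  0.31969677 -0.71338156]
 [ 0.62641001 -0.34159408 -0.70065968]] 482.89057463495914
{'clock': 0.1, 'qpos': array([ 1.19480774,  0.52193165, -0.03634631,  1.59993845,  0.02117445,
        1.02109779, -0.11282065]), 'qd': array([ 1.29216646e-03, -1.54651162e-03, -6.94849867e-04,  9.00071540e-05,
       -1.09082177e-03,  4.94275623e-04,  6.73940277e-04]), 'joint_efforts': array([ 2.89451738e-03, -9.28493571e+01,  1.98357895e+00, -3.70530868e+01,
        1.81117054e-02,  5.42430105e-03,  8.15350177e-05]), 'position': array([ 0.18804971, -0.59572851,  0.23080174]), 'tool_rot': array([-3.14060166e+00,  3.79064620e-05,  3.05759767e-01]), 'force': array([-0.01895476,  0.1799168 ,  0.09620397]), 'moment': array([-0.03473399, -0.06444417, -0.01825484]), 'finger_force': 0.0, 'grip_width': 0.08540347113509607} 0.0187
```

View pics/top0.png

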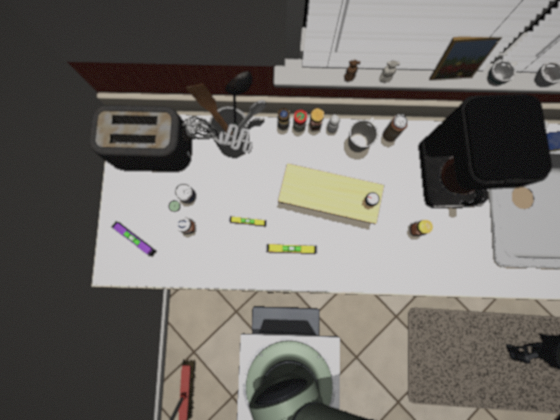

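View pics/scene0.png

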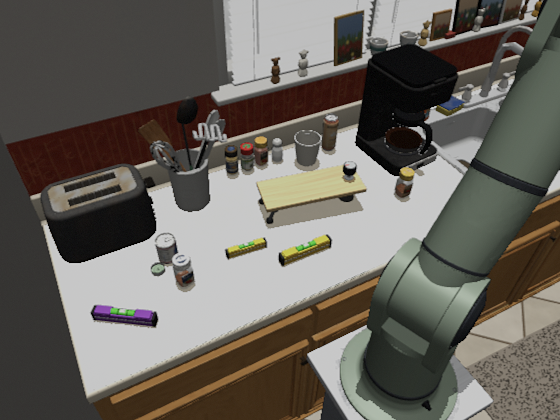

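The large yellow level is at top (291,249), the smaller decoy at (248,221) and the purple one at (133,238). The shelf centre is near (331,194) and the knob at (372,200). I'll enlarge the crop and measure.

```bash
python3 - <<'E'
from h import *
p=cv2.imread('pics/top0.png'); d=np.load('pics/top0.npy')
cv2.imwrite('pics/c0.png',cv2.resize(p[155:265,220:400],None,fx=4.4,fy=4.4,interpolation=cv2.INTER_CUBIC))
hsv=cv2.cvtColor(p,cv2.COLOR_BGR2HSV)
H,W=d.shape; c=viewer.camera_info('top'); v,u=np.mgrid[:H,:W]
X=np.stack([(u-c['cx'])/c['fx']*d,(v-c['cy'])/c['fy']*d,d],-1)-np.array(c['t']); X=X@np.array(c['R'])
def fit(m,name):
    P=X[m]; r=cv2.minAreaRect(P[:,:2].astype(np.float32)*1000); print(name,m.sum(),r,P[:,2].min(),np.median(P[:,2]),P[:,2].max())
box=lambda a,b,cc,e:(u>=a)&(u<b)&(v>=cc)&(v<e)&(d>0)
fit(box(258,325,236,262)&(X[...,2]>.018),'level'); 
sb=box(270,392,158,232)&(X[...,2]>.055)&(X[...,2]<.1)
fit(sb,'shelf'); P=X[sb&(X[...,2]<.093)]; A=np.c_[P[:,:2],np.ones(len(P))]
co=np.linalg.lstsq(A,P[:,2],rcond=None)[0]; print('plane',co)
fit(box(360,385,188,212)&(X[...,2]>.115),'knob')
fit(box(405,440,215,240)&(X[...,2]>.03),'goldjar')
for q in[(291,249),(372,199),(331,185),(300,190),(355,205)]: print(q,w('top',d,*q))
E
```

```text
level 386 ((425.20947265625, 2.587554931640625), (159.46044921875, 24.218400955200195), 89.4865951538086) 0.01863512762213661 0.03752138474070141 0.04474611303786327
shelf 3852 ((602.472900390625, -118.26335144042969), (320.08203125, 131.26385498046875), 77.86421966552734) 0.06342500254282261 0.08012107751998217 0.09123679381998248
plane [-0.00189619 -0.03035102  0.07773101]
knob 155 ((576.728759765625, -237.8756103515625), (39.066162109375, 40.129417419433594), 49.07706069946289) 0.11601040334761893 0.1338935737585885 0.13889976780511934
goldjar 287 ((498.7303161621094, -406.8874206542969), (45.40662384033203, 44.043949127197266), 86.67642974853516) 0.03083085519944064 0.09763978674568836 0.10700521594859294
(291, 249) [0.4227788  0.00413478 0.03895741]
(372, 199) [ 0.57477717 -0.23575192  0.13496411]
(331, 185) [ 0.62819616 -0.11841525  0.08004521]
(300, 190) [ 0.60960972 -0.01945608  0.0778822 ]
(355, 205) [ 0.56442619 -0.19417876  0.08341671]
```

View pics/c0.png

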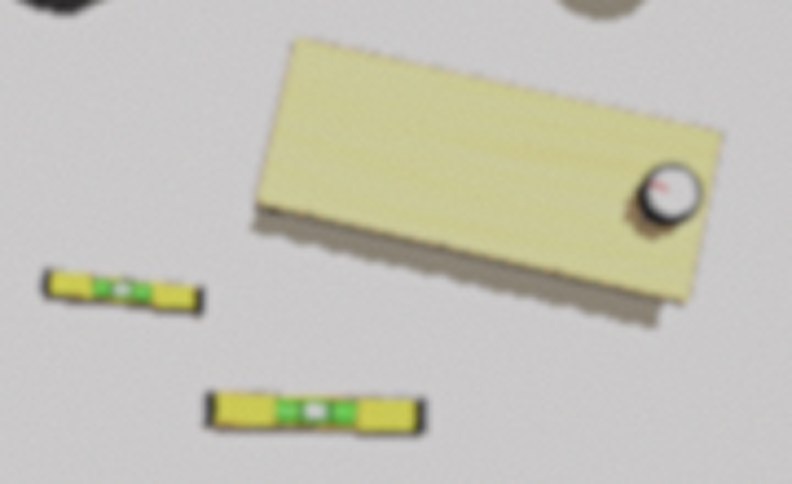

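```bash
cat >> h.py <<'E'
from scipy.spatial.transform import Rotation as Ro
def go(pos,rpy,frm=None):
    if frm is None: o=observe(); frm=(o['position'],o['tool_rot'])
    R=Ro.from_euler('xyz',frm[1]); d=R.inv().apply(np.array(pos)-frm[0])*100; r=(R.inv()*Ro.from_euler('xyz',rpy)).as_rotvec()
    print('shift cm',d.round(2),'rot',r.round(3)); return (np.array(pos),np.array(rpy))
E
python3 - <<'E'
from h import *
pi=np.pi
a=go([.38,-.38,.25],[pi,0,.75]); b=go([.43,-.15,.22],[pi,0,1.18],a); c=go([.425,.0026,.10],[pi,0,1.562],b); go([.425,.0026,.005],[pi,0,1.562],c)
E
```

```text
shift cm [ 24.8  -14.8   -1.91] rot [-0.001 -0.    -0.444]
shift cm [ 19.34 -13.42   3.  ] rot [ 0.    0.   -0.43]
shift cm [13.92 -6.28 12.  ] rot [ 0.     0.    -0.382]
shift cm [-0.  -0.   9.5] rot [0. 0. 0.]
```

play_rows(
  motion=[
    [5,-3,-0.4,0,0,-0.09,1],
    [10,-6,-0.8,0,0,-0.18,1],
    [15,-9,-1.2,0,0,-0.27,1],
    [20,-12,-1.6,0,0,-0.36,1],
    [24.8,-14.8,-1.9,0,0,-0.444,1],
  ],
  squeeze=40,
)

```text
clock: 0.6
position: [0.3546, -0.4078, 0.2481]
tool_rot: [-3.142, 0.0, 0.753]
force: [0.7, -0.6, 0.4]
grip_width: 0.0853
finger_force: 0.0
```

```bash
python3 - <<'E'
from h import *
pi=np.pi
b=go([.43,-.15,.22],[pi,0,1.18]); c=go([.425,.0026,.10],[pi,0,1.562],b)
E
```

```text
shift cm [ 23.13 -13.65   2.81] rot [-0.     0.    -0.427]
shift cm [13.92 -6.28 12.  ] rot [ 0.     0.    -0.382]
```

play_rows(
  motion=[
    [4,-2.4,0.5,0,0,-0.09,1],
    [8,-5,1,0,0,-0.18,1],
    [13,-8,1.6,0,0,-0.27,1],
    [17,-11,2.2,0,0,-0.36,1],
    [21,-12.5,2.8,0,0,-0.427,1],
  ],
)

```text
clock: 1.1
position: [0.4209, -0.1747, 0.2201]
tool_rot: [-3.142, 0.001, 1.18]
force: [1.5, -0.4, -0.5]
grip_width: 0.0854
finger_force: 0.0
```

```bash
python3 - <<'E'
from h import *
pi=np.pi
go([.425,.0026,.10],[pi,0,1.562])
E
```

```text
shift cm [16.56 -6.37 12.01] rot [-0.     0.001 -0.382]
```

play_rows(
  motion=[
    [4,-1.5,2.5,0,0,-0.1,1],
    [8,-3,5,0,0,-0.2,1],
    [12,-4.5,8,0,0,-0.3,1],
    [16.5,-6.3,12,0,0,-0.382,1],
    [16.5,-6.3,12,0,0,-0.382,1],
  ],
)

```text
clock: 1.6
position: [0.4254, 0.0037, 0.0979]
tool_rot: [-3.139, -0.002, 1.566]
force: [-0.8, -0.2, 0.1]
grip_width: 0.0857
finger_force: 0.0
```

```bash
python3 - <<'E'
from h import *
pi=np.pi
grab('scene','s1')
go([.425,.0026,.005],[pi,0,1.562])
E
```

```text
shift cm [-0.14 -0.01  9.27] rot [-0.003 -0.002  0.002]
```

play_rows(
  motion=[
    [-0.1,0,3.5,0,0,0,1],
    [-0.1,0,7,0,0,0,1],
    [-0.1,0,9.1,0,0,0,1],
    [-0.1,0,9.1,0,0,0,1],
    [-0.1,0,9.1,0,0,0,1],
  ],
)

```text
clock: 2.15
position: [0.4268, -0.0011, 0.0097]
tool_rot: [-3.141, 0.0, 1.559]
force: [-0.5, 0.2, -0.1]
grip_width: 0.0855
finger_force: 0.0
```

play_rows(
  motion=[
    [0,0,0,0,0,0,-1],
    [0,0,0,0,0,0,-1],
    [0,0,0,0,0,0,-1],
    [0,0,0,0,0,0,-1],
    [0,0,0,0,0,0,-1],
  ],
)

```text
clock: 2.65
position: [0.4269, -0.0011, 0.0097]
tool_rot: [3.141, 0.0, 1.559]
force: [-2.5, -0.3, 12.0]
grip_width: 0.023
finger_force: 38.6
```

```bash
python3 - <<'E'
from h import *
o=observe(); print(o['position'],o['tool_rot'],o['grip_width'],o['finger_force'],o['force'])
E
```

```text
[ 0.4269365  -0.00113527  0.00970808] [3.14088436e+00 2.06453528e-04 1.55861476e+00] 0.023046386470556287 38.64512085914612 [-2.49079215 -0.2867876  12.03455474]
```

play_rows(
  motion=[
    [0,0,-2,0,0,0,-1],
    [0,0,-5,0,0,0,-1],
    [0,0,-9,0,0,0,-1],
    [0,0,-13,0,0,0,-1],
    [0,0,-13,0,0,0,-1],
  ],
)

```text
clock: 3.15
position: [0.4285, -0.001, 0.1432]
tool_rot: [3.136, 0.0, 1.558]
force: [-0.2, -1.0, -2.5]
grip_width: 0.0235
finger_force: 40.8
```

```bash
python3 - <<'E'
from h import *
p,d=grab('scene','s2'); cv2.imwrite('pics/s2c.png',cv2.resize(p[130:300,200:420,::-1],None,fx=3,fy=3,interpolation=cv2.INTER_CUBIC))
o=observe(); print(o['position'],o['tool_rot'],o['grip_width'],o['finger_force'],o['force'])
E
```

```text
[ 0.42776559 -0.00136835  0.14109778] [3.13753334e+00 3.92581877e-04 1.55772875e+00] 0.022967191621044353 40.83121597766876 [ 0.32641658 -0.54393616 -2.34215394]
```

View pics/s2c.png

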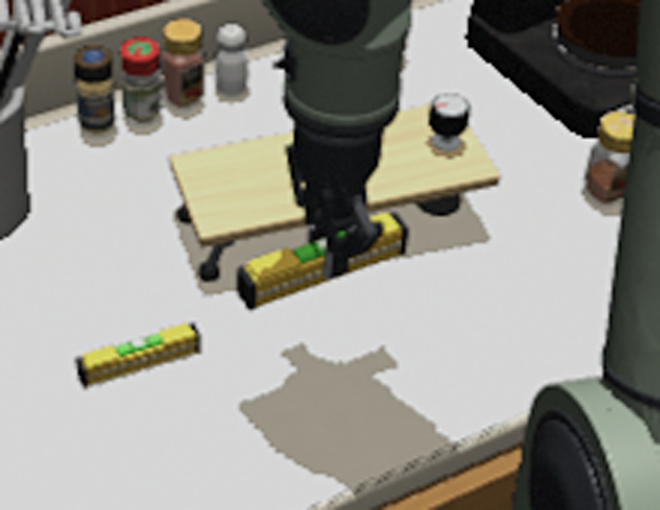

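The level is held flat, with no sag. I'll carry it to the shelf.

```bash
python3 - <<'E'
from h import *
pi=np.pi
b=go([.6156,-.0574,.13],[pi,0.03,1.359])
E
```

```text
shift cm [-5.36 18.85  1.19] rot [ 0.007 -0.03   0.199]
```

play_rows(
  motion=[
    [-1,3.5,0,0,0,0.04,-1],
    [-2.4,8,0,0,-0.01,0.09,-1],
    [-3.7,12.5,0,0,-0.02,0.14,-1],
    [-5,17,0.5,0.004,-0.03,0.19,-1],
    [-5.4,18.9,1,0.006,-0.03,0.2,-1],
  ],
)

```text
clock: 3.7
position: [0.6175, -0.0585, 0.1272]
tool_rot: [-3.138, 0.032, 1.356]
force: [-0.9, 0.2, -1.7]
grip_width: 0.0233
finger_force: 40.7
```

play_rows(
  motion=[
    [0,0,0,0,0,0,-1],
    [0,0,0,0,0,0,-1],
    [0,0,0,0,0,0,-1],
    [0,0,0,0,0,0,-1],
    [0,0,0,0,0,0,-1],
  ],
)

```text
clock: 4.2
position: [0.6147, -0.0572, 0.1295]
tool_rot: [-3.139, 0.031, 1.359]
force: [-1.0, -0.8, -1.7]
grip_width: 0.0232
finger_force: 40.7
```

```bash
python3 - <<'E'
from h import *
pi=np.pi
b=go([.6156,-.0574,.0885],[pi,0.03,1.359])
p,d=grab('top','t3'); cv2.imwrite('pics/t3c.png',cv2.resize(p[155:265,220:400,::-1],None,fx=4.4,fy=4.4,interpolation=cv2.INTER_CUBIC))
E
```

```text
shift cm [0.13 0.1  4.1 ] rot [-0.003  0.001  0.   ]
```

View pics/t3c.png

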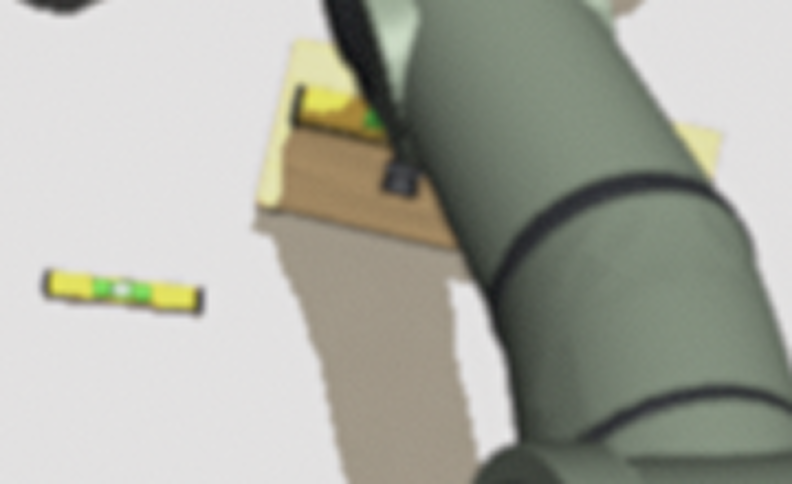

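The level is parallel to the board and inside its left end (at crop (297,105)), so I'll lower it.

play_rows(
  motion=[
    [0.1,0.1,1.3,0,0,0,-1],
    [0.1,0.1,2.6,0,0,0,-1],
    [0.1,0.1,3.5,0,0,0,-1],
    [0.1,0.1,3.9,0,0,0,-1],
    [0.1,0.1,3.9,0,0,0,-1],
  ],
)

```text
clock: 4.75
position: [0.6155, -0.0576, 0.0893]
tool_rot: [-3.137, 0.03, 1.359]
force: [0.4, -1.1, -1.6]
grip_width: 0.0229
finger_force: 40.8
```

play_rows(
  motion=[
    [0,0,0,0,0,0,-1],
    [0,0,0.05,0,0,0,-1],
    [0,0,0.1,0,0,0,-1],
    [0,0,0.1,0,0,0,-1],
    [0,0,0.1,0,0,0,-1],
  ],
)

```text
clock: 5.25
position: [0.616, -0.0577, 0.0893]
tool_rot: [-3.139, 0.03, 1.359]
force: [-0.1, 0.4, -2.2]
grip_width: 0.0232
finger_force: 40.8
```

play_rows(
  motion=[
    [0,0,0.05,0,0,0,-1],
    [0,0,0.1,0,0,0,-1],
    [0,0,0.15,0,0,0,-1],
    [0,0,0.15,0,0,0,-1],
    [0,0,0.15,0,0,0,-1],
  ],
)

```text
clock: 5.75
position: [0.6158, -0.0577, 0.0879]
tool_rot: [-3.139, 0.03, 1.359]
force: [-2.4, -0.6, 4.6]
grip_width: 0.0232
finger_force: 41.5
```

play_rows(
  motion=[
    [0,0,0,0,0,0,-0.2],
    [0,0,0,0,0,0,0],
    [0,0,0,0,0,0,0.3],
    [0,0,0,0,0,0,0.3],
    [0,0,0,0,0,0,0.3],
  ],
)

```text
clock: 6.25
position: [0.6159, -0.0577, 0.0877]
tool_rot: [-3.139, 0.03, 1.359]
force: [-0.1, -0.5, -0.7]
grip_width: 0.0555
finger_force: 0.0
```

play_rows(
  motion=[
    [0,0,-1,0,0,0,0.3],
    [0,0,-3,0,0,0,0.3],
    [0,0,-6,0,0,0,0.6],
    [0,0,-10,0,0,0,1],
    [0,0,-12,0,0,0,1],
  ],
)

```text
clock: 6.75
position: [0.6179, -0.0539, 0.2115]
tool_rot: [3.141, 0.03, 1.359]
force: [0.3, 0.1, 0.7]
grip_width: 0.0853
finger_force: 0.0
```

```bash
python3 - <<'E'
from h import *
pi=np.pi
b=go([.577,-.238,.20],[pi,0.0,1.9]); 
p,d=grab('scene','s4'); cv2.imwrite('pics/s4c.png',cv2.resize(p[130:300,200:420,::-1],None,fx=3.5,fy=3.5,interpolation=cv2.INTER_CUBIC))
print(observe()['qpos'])
E
```

```text
shift cm [-18.82  -0.12   1.71] rot [-0.008  0.029 -0.541]
[ 0.26852184  0.56329802 -0.4355461   1.61241856  0.2986741   1.03554991
 -0.47568172]
```

View pics/s4c.png

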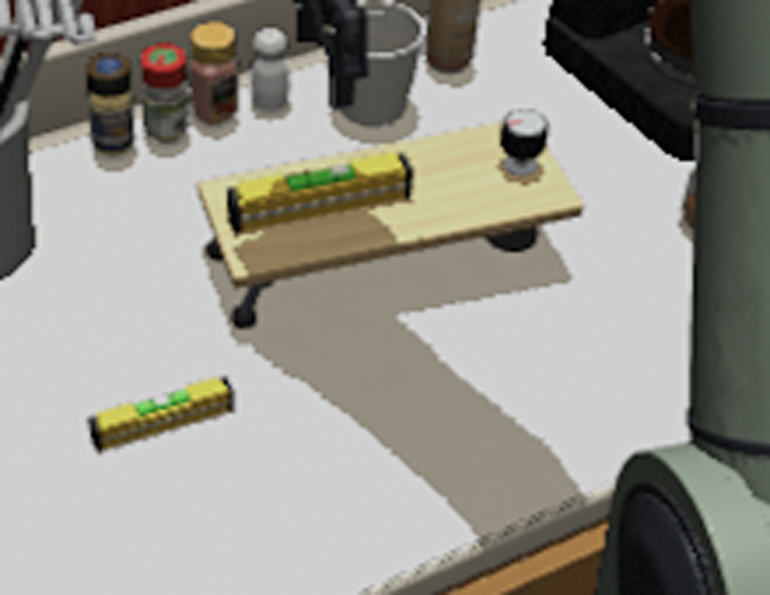

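The level stands on the shelf, with its bubble at the knob end as expected. The knob comes next.

play_rows(
  motion=[
    [-3.5,0,0,0,0.005,-0.14,1],
    [-7.5,0,0,0,0.01,-0.28,1],
    [-11.5,0,0.5,0,0.015,-0.42,1],
    [-15.5,-0.1,1,0,0.02,-0.56,1],
    [-18.8,-0.1,1.7,-0.008,0.029,-0.7,1],
  ],
)

```text
clock: 7.3
position: [0.5757, -0.2404, 0.197]
tool_rot: [-3.137, -0.002, 2.064]
force: [0.4, 0.1, 0.4]
grip_width: 0.0849
finger_force: 0.0
```

play_rows(
  motion=[
    [0,0,0,0,0,0,1],
    [0,0,0,0,0,0,1],
    [0,0,0,0,0,0,1],
    [0,0,0,0,0,0,1],
    [0,0,0,0,0,0,1],
  ],
)

```text
clock: 7.8
position: [0.5767, -0.2372, 0.1966]
tool_rot: [-3.137, -0.002, 2.06]
force: [1.1, 0.1, -0.9]
grip_width: 0.0854
finger_force: 0.0
```

```bash
python3 - <<'E'
from h import *
pi=np.pi
b=go([.5766,-.239,.14],[pi,0.0,2.1]); go([.5766,-.239,.099],[pi,0.0,2.1])
print(observe()['qpos'])
E
```

```text
shift cm [-0.17 -0.06  5.66] rot [-0.004 -0.003 -0.04 ]
shift cm [-0.18 -0.05  9.76] rot [-0.004 -0.003 -0.04 ]
[ 0.68106229  0.61527419 -0.58652124  1.61249817  0.38156387  1.03569351
  0.46920898]
```

play_rows(
  motion=[
    [-0.2,0,3,0,0,-0.04,1],
    [-0.2,0,6,0,0,-0.04,1],
    [-0.2,0,8.5,0,0,-0.04,1],
    [-0.2,0,9.8,0,0,-0.04,1],
    [-0.2,0,9.8,0,0,-0.04,1],
  ],
)

```text
clock: 8.3
position: [0.5762, -0.2393, 0.0971]
tool_rot: [-3.136, -0.005, 2.099]
force: [0.5, -0.5, 0.1]
grip_width: 0.0855
finger_force: 0.0
```

play_rows(
  motion=[
    [0,0,0,0,0,0,0.5],
    [0,0,0,0,0,0,0],
    [0,0,0,0,0,0,-1],
    [0,0,0,0,0,0,-1],
    [0,0,0,0,0,0,-1],
  ],
  squeeze=60,
)

```text
clock: 8.8
position: [0.578, -0.2398, 0.0994]
tool_rot: [-3.139, -0.001, 2.099]
force: [5.5, 1.4, 1.1]
grip_width: 0.0383
finger_force: 60.3
```

play_rows(
  motion=[
    [0,0,0,0,0,0,-1],
    [0,0,0,0,0,0,-1],
    [0,0,0,0,0,0,-1],
    [0,0,0,0,0,0,-1],
    [0,0,0,0,0,0,-1],
  ],
)

```text
clock: 9.3
position: [0.5779, -0.2398, 0.0994]
tool_rot: [-3.139, -0.001, 2.099]
force: [5.1, 1.1, 0.0]
grip_width: 0.0385
finger_force: 60.3
```

play_rows(
  motion=[
    [-0.02,-0.02,0.3,0,0,0,-1],
    [-0.04,-0.04,0.6,0,0,0,-1],
    [-0.06,-0.06,0.9,0,0,0,-1],
    [-0.08,-0.08,1.2,0,0,0,-1],
    [-0.09,-0.08,1.4,0,0,0,-1],
  ],
)

```text
clock: 9.8
position: [0.5779, -0.2413, 0.0853]
tool_rot: [-3.14, -0.001, 2.099]
force: [6.4, -1.0, 6.7]
grip_width: 0.0387
finger_force: 60.8
```

play_rows(
  motion=[
    [0,0,0,0,0,0,-1],
    [0,0,0,0,0,0,-1],
    [0,0,0,0,0,0,-1],
    [0,0,0,0,0,0,-1],
    [0,0,0,0,0,0,-1],
  ],
)

```text
clock: 10.3
position: [0.5779, -0.2413, 0.0855]
tool_rot: [-3.14, -0.001, 2.099]
force: [5.7, -1.3, 5.4]
grip_width: 0.0387
finger_force: 60.8
```

```bash
cat >> h.py <<'E'
def bub(f):
    p,d=grab('scene',f); cv2.imwrite(f'pics/{f}c.png',cv2.resize(p[168:200,255:325,::-1],None,fx=10,fy=10,interpolation=cv2.INTER_CUBIC))
    o=observe(); print(o['clock'],o['position'],o['tool_rot'],o['force'],o['qpos'][6])
E
python3 - <<'E'
from h import *
bub('s5')
E
```

```text
10.35 [ 0.57793208 -0.24131684  0.08552435] [-3.13971116e+00 -6.12840085e-04  2.09857608e+00] [ 6.16519719 -0.2274792   6.36305805] 0.43320850146674
```

View pics/s5c.png

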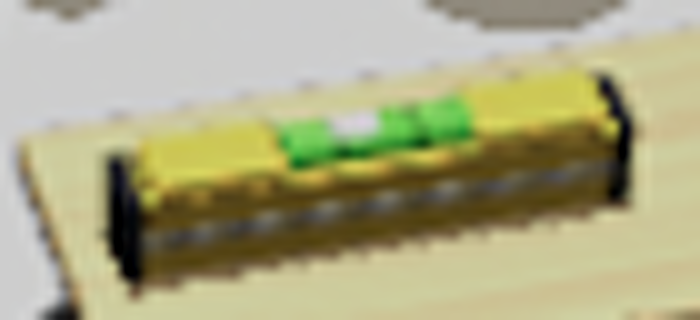

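The vial spans crop x 280–472, and the bubble centre at x≈354 is about 7 mm towards the hinge end, still running. I'll turn the knob 0.5 rad.

play_rows(
  motion=[
    [0,0,0,0,0,0.1,-1],
    [0,0,0,0,0,0.2,-1],
    [0,0,0,0,0,0.3,-1],
    [0,0,0,0,0,0.4,-1],
    [0,0,0,0,0,0.5,-1],
  ],
)

```text
clock: 10.85
position: [0.5779, -0.2411, 0.0857]
tool_rot: [-3.14, 0.0, 1.595]
force: [4.5, 0.5, 8.9]
grip_width: 0.0387
finger_force: 61.1
```

play_rows(
  motion=[
    [0,0,0,0,0,0,-1],
    [0,0,0,0,0,0,-1],
    [0,0,0,0,0,0,-1],
    [0,0,0,0,0,0,-1],
    [0,0,0,0,0,0,-1],
  ],
)

```text
clock: 11.35
position: [0.5779, -0.2411, 0.0857]
tool_rot: [-3.14, 0.0, 1.599]
force: [3.3, 1.7, 8.5]
grip_width: 0.0388
finger_force: 61.1
```

play_rows(
  motion=[
    [0,0,0,0,0,0,-1],
    [0,0,0,0,0,0,-1],
    [0,0,0,0,0,0,-1],
    [0,0,0,0,0,0,-1],
    [0,0,0,0,0,0,-1],
  ],
)

```text
clock: 11.85
position: [0.5779, -0.2412, 0.0857]
tool_rot: [-3.14, 0.0, 1.599]
force: [3.9, -0.2, 10.1]
grip_width: 0.0383
finger_force: 61.1
```

play_rows(
  motion=[
    [0,0,0,0,0,0,-1],
    [0,0,0,0,0,0,-1],
    [0,0,0,0,0,0,-1],
    [0,0,0,0,0,0,-1],
    [0,0,0,0,0,0,-1],
  ],
)

```text
clock: 12.35
position: [0.5779, -0.2411, 0.0856]
tool_rot: [-3.139, 0.0, 1.599]
force: [3.8, 0.8, 9.1]
grip_width: 0.0386
finger_force: 61.1
```

```bash
python3 - <<'E'
from h import *
bub('s6')
p=cv2.imread('pics/s6c.png')
def loc(f):
    p=cv2.imread(f'pics/{f}.png')[168:200,255:325]; h=cv2.cvtColor(p,cv2.COLOR_BGR2HSV).astype(int)
    g=(h[...,0]>45)&(h[...,0]<80)&(h[...,1]>100); v,u=np.nonzero(g); print(f,u.min(),u.max())
    rows=range(v.min(),v.max()+1)
    wh=(h[...,1]<70)&(h[...,2]>170); vv,uu=np.nonzero(wh)
    lo=[ (a,b) for a,b in zip(uu,vv) if u.min()<a<u.max() and np.interp(a,[u.min(),u.max()],[v[u==u.min()].mean(),v[u==u.max()].mean()])-3<b<np.interp(a,[u.min(),u.max()],[v[u==u.min()].mean(),v[u==u.max()].mean()])+3]
    lo=np.array(lo); print(lo[:,0].min(),lo[:,0].max(),lo[:,0].mean(),(u.min()+u.max())/2)
for f in('s5','s6'): loc(f)
E
```

```text
12.4 [ 0.57789523 -0.24111437  0.08567689] [-3.13955268e+00  1.95741054e-04  1.59862540e+00] [3.49498807 0.8606622  8.99898672] 0.017140619793186533
s5 28 46
29 37 34.19047619047619 37.0
s6 28 46
29 36 33.1764705882353 37.0
```

View pics/s6c.png

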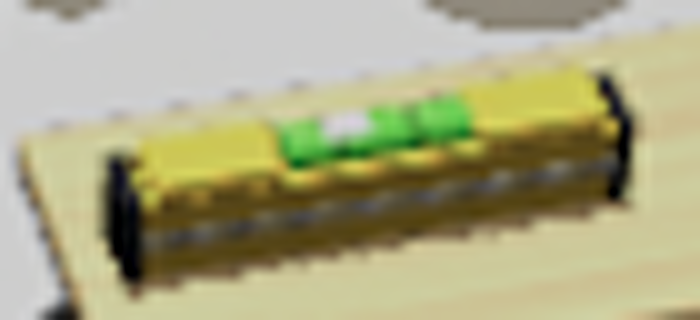

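The bubble centre is at crop x≈347 against a vial middle of x≈376, so it is still about 9 mm short. The right black line is at x≈412. I'll turn 0.72 rad more.

play_rows(
  motion=[
    [0,0,0,0,0,0.1,-1],
    [0,0,0,0,0,0.2,-1],
    [0,0,0,0,0,0.3,-1],
    [0,0,0,0,0,0.4,-1],
    [0,0,0,0,0,0.5,-1],
  ],
)

```text
clock: 12.9
position: [0.5779, -0.2408, 0.0858]
tool_rot: [-3.14, 0.001, 1.095]
force: [1.6, 2.8, 12.8]
grip_width: 0.0384
finger_force: 61.4
```

play_rows(
  motion=[
    [0,0,0,0,0,0.08,-1],
    [0,0,0,0,0,0.16,-1],
    [0,0,0,0,0,0.22,-1],
    [0,0,0,0,0,0.22,-1],
    [0,0,0,0,0,0.22,-1],
  ],
)

```text
clock: 13.4
position: [0.578, -0.2407, 0.0859]
tool_rot: [-3.14, 0.001, 0.879]
force: [1.7, 2.3, 14.1]
grip_width: 0.0383
finger_force: 61.5
```

play_rows(
  motion=[
    [0,0,0,0,0,0,-1],
    [0,0,0,0,0,0,-1],
    [0,0,0,0,0,0,-1],
    [0,0,0,0,0,0,-1],
    [0,0,0,0,0,0,-1],
  ],
)

```text
clock: 13.9
position: [0.578, -0.2407, 0.0859]
tool_rot: [-3.14, 0.001, 0.879]
force: [2.1, 3.9, 14.0]
grip_width: 0.0389
finger_force: 61.5
```

play_rows(
  motion=[
    [0,0,0,0,0,0,-1],
    [0,0,0,0,0,0,-1],
    [0,0,0,0,0,0,-1],
    [0,0,0,0,0,0,-1],
    [0,0,0,0,0,0,-1],
  ],
)

```text
clock: 14.4
position: [0.578, -0.2407, 0.0859]
tool_rot: [-3.14, 0.001, 0.879]
force: [3.4, 4.3, 13.8]
grip_width: 0.0388
finger_force: 61.5
```

play_rows(
  motion=[
    [0,0,0,0,0,0,-1],
    [0,0,0,0,0,0,-1],
    [0,0,0,0,0,0,-1],
    [0,0,0,0,0,0,-1],
    [0,0,0,0,0,0,-1],
  ],
)

```text
clock: 14.9
position: [0.578, -0.2406, 0.0859]
tool_rot: [-3.14, 0.001, 0.879]
force: [2.2, 3.7, 13.1]
grip_width: 0.0387
finger_force: 61.5
```

```bash
python3 - <<'E'
from h import *
bub('s7')
E
```

```text
14.95 [ 0.57797117 -0.24067825  0.08590826] [-3.13997858e+00  1.16029864e-03  8.79027791e-01] [ 2.7080375   3.97624073 13.80519674] -0.5690510242656636
```

View pics/s7c.png

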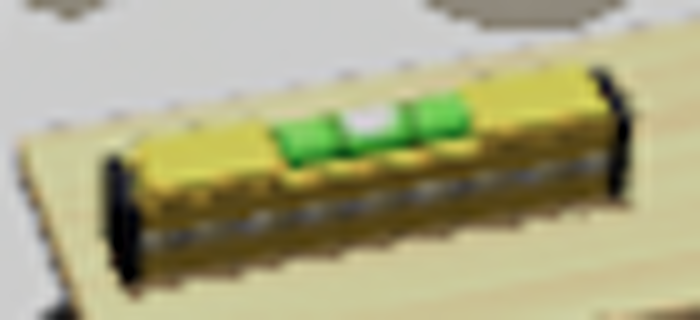

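The bubble now spans x≈345–395 between lines at 340 and 409, about 1.3 mm off centre. The push is 13.8 N, slightly high. I'll turn 0.09 rad more and ease up 1.3 mm.

play_rows(
  motion=[
    [0,0,0,0,0,0.05,-1],
    [0,0,0,0,0,0.09,-1],
    [0,0,0,0,0,0.09,-1],
    [0,0,-0.06,0,0,0.09,-1],
    [0,0,-0.13,0,0,0.09,-1],
  ],
)

```text
clock: 15.45
position: [0.578, -0.2406, 0.0872]
tool_rot: [-3.14, 0.001, 0.789]
force: [2.6, 3.8, 11.1]
grip_width: 0.0386
finger_force: 61.4
```

play_rows(
  motion=[
    [0,0,0,0,0,0,-1],
    [0,0,0,0,0,0,-1],
    [0,0,0,0,0,0,-1],
    [0,0,0,0,0,0,-1],
    [0,0,0,0,0,0,-1],
  ],
)

```text
clock: 15.95
position: [0.578, -0.2406, 0.0871]
tool_rot: [-3.14, 0.001, 0.789]
force: [2.5, 3.9, 11.7]
grip_width: 0.0387
finger_force: 61.4
```

play_rows(
  motion=[
    [0,0,0,0,0,0,-1],
    [0,0,0,0,0,0,-1],
    [0,0,0,0,0,0,-1],
    [0,0,0,0,0,0,-1],
    [0,0,0,0,0,0,-1],
  ],
)

```text
clock: 16.45
position: [0.578, -0.2406, 0.0871]
tool_rot: [-3.14, 0.001, 0.789]
force: [2.2, 4.1, 12.4]
grip_width: 0.0389
finger_force: 61.4
```

play_rows(
  motion=[
    [0,0,0,0,0,0,-1],
    [0,0,0,0,0,0,-1],
    [0,0,0,0,0,0,-1],
    [0,0,0,0,0,0,-1],
    [0,0,0,0,0,0,-1],
  ],
)

```text
clock: 16.95
position: [0.578, -0.2406, 0.0871]
tool_rot: [-3.14, 0.001, 0.789]
force: [2.9, 3.5, 11.8]
grip_width: 0.0385
finger_force: 61.4
```

play_rows(
  motion=[
    [0,0,0,0,0,0,-1],
    [0,0,0,0,0,0,-1],
    [0,0,0,0,0,0,-1],
    [0,0,0,0,0,0,-1],
    [0,0,0,0,0,0,-1],
  ],
)

```text
clock: 17.45
position: [0.578, -0.2406, 0.0871]
tool_rot: [-3.14, 0.001, 0.789]
force: [3.1, 3.1, 11.3]
grip_width: 0.0386
finger_force: 61.4
```

```bash
python3 - <<'E'
from h import *
bub('s8')
a=cv2.imread('pics/s8c.png'); b=cv2.resize(cv2.imread('pics/s8.png')[100:300,180:460],None,fx=2.5,fy=2.5)
c=np.zeros((600,700,3),np.uint8); c[:250]=a[30:280]; c[250:]=cv2.resize(b,(490,350)).repeat(1,0)[:, :490] if 0 else np.pad(cv2.resize(b,(490,350)),((0,0),(0,210),(0,0))); cv2.imwrite('pics/s8f.png',c)
E
```

```text
17.5 [ 0.57797641 -0.24061792  0.08711791] [-3.14000889e+00  1.25910818e-03  7.89193761e-01] [ 2.24102996  2.83775876 12.28769614] -0.6407820686218847
```

View pics/s8f.png

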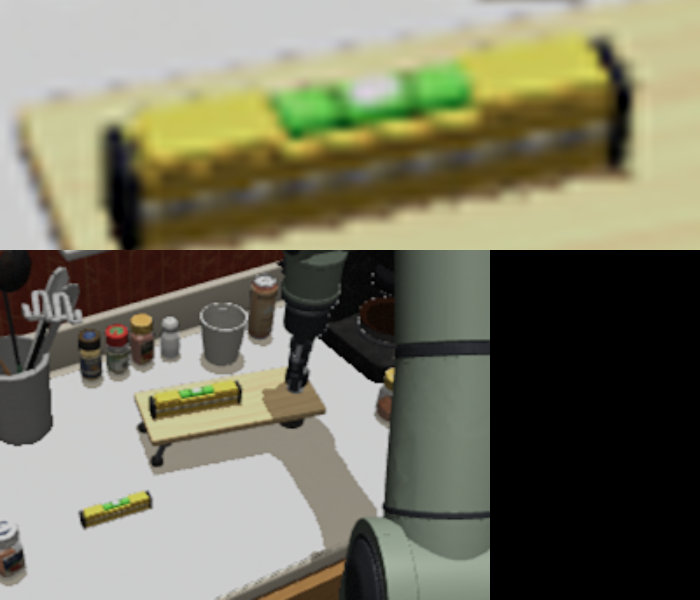

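The bubble spans x≈348–400, centred between the lines at about 340 and 409. The foot is down and the push is steady at about 12 N, so I'm handing in.

```bash
python3 -c "
from h import *
print(bot.job_done())"
```

```text
the job is handed in; nothing more can be done
None
```

The job is handed in: the level lies on the shelf, the foot is pressed onto its pad with a steady push of about 12 N, the knob is still held, and in the last picture the bubble sits centred between the black lines; nothing else was touched, though I didn't compare the jars and tin before and after.

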